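Hang the bare bracket on the priming tree

ROBOT

A 7-joint arm with a two-finger parallel gripper is mounted at the origin on the work surface. World frame = base frame: x ahead of the robot, y to its left, z up, the work surface at z = 0. Lengths are in m, angles in rad, forces in N, time in s.
With the tool pointing down it reaches from about 0.4 to 0.875 m from the base axis. Payload 19.3 kg.
Tool frame: the origin (TCP) lies at the very end of the fingers, on their centre line; the grasp point (between the pads) lies 19 mm behind it; z points along the fingers, y is the line along which they close (so a half turn about z gives the same grasp; the last joint's range is limited). The gripper opens to 85 mm and grips with 20 to 120 N. Pads are 22 mm wide; open, the fingers measure 114 mm over their backs; the gripper's body (76 mm by 85 mm) begins 54 mm behind the grasp point. The pads swing forward as they close: fully open they stand 13 mm farther back than shut.
Start: joints at [-1.341, 0.521, -0.036, 1.599, 0.021, 1.021, -0.113], TCP at [0.185, 0.597, 0.231] pointing down, gripper open.
Joint ranges: [-2.91, 2.91], [-0.3, 2.13], [-1.5, 1.42], [0.17, 2.43], [-1.26, 4.41], [0.16, 1.93], [-2.52, 2.52]. Speed limits (rad/s): [1.89, 1.89, 2.39, 2.39, 3.01, 3.01, 3.01].

INTERFACE

Orientations are given as [roll, pitch, yaw] about the fixed x, y, z axes, in that order (R = Rz(yaw) Ry(pitch) Rx(roll)).
In Python, from workcell import bot gives the robot as it stands.
- The arm moves only by the tool jog_arm, never from a script. Its argument "motion" is a list of rows, each a list of 5 numbers: the shift along the tool's x, y, z scaled (see below), then the turn about the tool's z scaled (see below), then the opening, from 0 (shut) to 1 (fully open). A call has 1 to 12 rows; each row shifts and turns the commanded pose from where the row before left it, along the tool's axes as they then stand; what a row does not reach is not made up. The controller multiplies each number of a shift by 30 mm and each number of a turn by 0.08 rad. A row lasts 1/10 s, in which the tool goes at most 50 mm and 8.59 degrees, less where a joint would pass 70% of its speed; a pose out of reach is approached as far as the arm can. A call with a number of a shift or a turn outside -1 to 1 is refused whole. A call with a gripper value outside its range is refused whole. The fingers move at their own pace and stop on an object; "newtons" is the grip in N (left out, the last holds). Time passes only in rows, so rows that do not move let the fingers close. It gives the time, the measured TCP pose, the force, the opening and the grip force at its end, in the units of the state.
- bot.observe(): the state, without advancing time (a new reading comes with each control period).
- bot.grab_frame(name): name is "side" or "top" or "wrist"; returns a dict with "pixels" (384x512x3 uint8, red, green, blue), "fovy" (degrees; the focal length in pixels is half the picture's height over the tangent of half this angle, whatever the lens; pixels are square), "cx", "cy" (the principal point, pixels), "rvec" (rotation vector, rad) and "tvec" (3), from world to camera coordinates, as OpenCV has them; the wrist camera has in their place "mount" (4x4, takes a point from camera to tool coordinates, whose origin is the TCP and whose axes are the flange's). Camera axes: x right, y down, z forward; pixel columns grow to the right and rows downward; lengths in m; the calibration is good to about 2 mm. The wrist camera is an equidistant fisheye: a pixel r from the principal point sees the ray r / f radians off the axis. A picture is of the moment at which its call begins: read the wrist's pose just before it. There is no depth.
- bot.job_done(): hands the job in; it is judged then, once.
The state is a dict: "clock": time; "qpos": joint angles; "qd": joint speeds; "joint_efforts": joint torques, N m; "position": TCP position; "tool_rot": TCP orientation; "force": force on the tool from outside, world axes, zero at the start; "moment": the same for the moment, N m; "grip_width": finger opening in m; "finger_force": force on a finger pad.
Only numpy, scipy, OpenCV 4.12 (cv2) and the standard library are available. Lean on these libraries where they do the work, as an engineer would, in place of code of your own. Each camera call takes 0.05 s, during which the arm holds its last target. There are 200 camera calls.

TASK

Turn the priming tree until its empty branch lines up with the yellow pointer on the base, then hang the loose aluminium bracket on that branch by its slot, foot pointing outwards, and press it back firmly but gently along the branch for a moment so that the sprung copper earthing plate gives, and let go of it so that it hangs upright, resting flat against the plate. Never push hard on the tree or the bracket, and leave the other things on the bench where they are.

Things in the scene. Friction and masses are not known exactly. Their poses are not given: they have to be found in the camera images.
- tree_base: fixed round base of the tree, dark steel disc 170 mm across and 12 mm thick on the bench; origin at the centre of its underside, under the vertical post axis. A yellow pointer 14 mm wide lies on the disc and points along the base's own -x axis, roughly towards the robot.
- tree: turning tree: vertical steel post 18 mm across with four level branches 90 deg apart, round bars 8 mm across. Origin on the post axis 32 mm above the bench, z up; branch axes 165 mm above the bench. The EMPTY branch points along the tree's own -x; the others carry grey brackets, fixed for good. Turns over a full turn, stiffly (0.22 N m friction), and stays where left. 20 N on it is too much.
- branch_tip (a point): end of the empty branch, on the bar's axis, 115 mm from the post axis and 165 mm above the bench; there the bar turns straight up, its round end 14 mm above the bar's axis. x points along the branch to the post (axes as tree). From 75 to 110 mm from the post axis the empty branch is bare.
- earth_shoe: earthing shoe of the empty branch. Origin on the post axis at branch height, axes as tree. Carries a sprung copper plate 30 mm wide across the branch, from 8 mm above to 48 mm below the bar's axis. Its outer face stands 42 to 66 mm from the post axis, different each time and NOT reported: find it by touch. It yields inwards 4 mm at 2 N per mm, then is rigid. Press with 4 to 20 N.
- bracket: loose bare aluminium angle bracket, 0.15 to 0.26 kg, upright on its foot. Origin under the middle of the upright plate at the bench, z up. Plate 8 mm thick (x -4 to +4 mm), 50 mm wide along y, 130 mm high. Foot 8 mm thick, reaches to x = -74 mm. Slot through the plate: 16 mm wide, from 50 to 85 mm above the origin. Grip the plate across its 8 mm near the top edge, above the slot.
- slot_top (a point): middle of the slot's top edge, 85 mm above the bracket's origin, axes as bracket. Hung, this edge lies on the branch, foot outwards (bracket x along branch_tip x), and the weight tips the lower plate back against the copper.
- drink_can: black drink can, 66 mm across, 115 mm high, bystander; origin at the centre of its underside
- hammer: hammer lying on the bench, bystander
- tape_roll: yellow roll of masking tape, 100 mm across, 25 mm high, bystander; origin at the centre of its underside
- primer_tin: green tin, 90 mm across, 110 mm high, bystander; origin at the centre of its underside
- steel_offcut: steel block 90 x 60 x 20 mm, bystander; origin at the centre of its underside
- mug: red mug, 80 mm across, 90 mm high, bystander; origin at the centre of its underside
- hub_top (a point): centre of the top of the tree's black hub (32 mm across), on the post axis, 12 mm above the branch axes. The three grey brackets sit 60 mm from the post axis; each is 50 mm wide, reaches 45 mm above and 85 mm below the top of its branch, and its foot reaches outwards to 134 mm from the post axis.
- foot_tip (a point): middle of the end of the bracket's foot on its underside, 74 mm from the bracket's origin along its -x
Things that resemble listed ones, but are neither listed nor needed, are in the scene too. What is shaped like the bracket but red is not meant.

How it is judged:
On the way, in this order (a step that is already met when the one before it is completed fails the run):
1. the empty branch is in line with the yellow pointer (its tip within 18 mm to either side of the pointer's line) (x of branch_tip in the frame of tree_base below -0.1 m and y of branch_tip in the frame of tree_base between -0.018 and 0.018 m), for 0.3 s.
2. the bracket, with the branch through its slot, is pressed against the copper earthing plate with 4 to 20 N for 0.3 s (contact force between bracket and earth_shoe above 4 N and x of slot_top in the frame of branch_tip above 0.025 m and z of slot_top in the frame of branch_tip between 0 and 0.033 m and y of slot_top in the frame of branch_tip between -0.014 and 0.014 m), for 0.3 s.
At the end, for the whole second after the job is handed in: The empty branch is in line with the base's yellow pointer (tip within 18 mm sideways); the bracket hangs on it by its slot (slot edge on the bar, within 8 mm), foot outwards, upright within 0.08 rad, touching the copper earthing plate, released and at rest (all of step 1 and x of slot_top in the frame of branch_tip above 0.025 m and z of slot_top in the frame of branch_tip between 0 and 0.008 m and y of slot_top in the frame of branch_tip between -0.014 and 0.014 m and z of bracket in the frame of branch_tip below -0.07 m and angle between the x axis of bracket and the x axis of tree, either way round below 0.3 rad and x of foot_tip in the frame of branch_tip below 0.02 m and angle between bracket's own z axis and vertical below 0.08 rad and contact force between bracket and earth_shoe above 0.03 N and contact force between bracket and the fingers below 0.01 N and linear speed of bracket below 0.02 m/s and angular speed of bracket below 0.2 rad/s).
It fails at once if the bracket is forced against the tree with more than 20 N (contact force between bracket and tree above 20 N).
It fails at once if the robot pushes on the tree with more than 20 N (contact force between any of the fingers, the arm and tree above 20 N).
It fails at once if another thing on the bench is shifted by more than 30 mm (distance of any of drink_can, hammer, tape_roll, primer_tin, steel_offcut, mug from where it was at the start of the episode above 0.03 m).
It also fails if it takes over 72 s, if anything falls off the work surface, if the arm or the gripper's body presses on something with over 40 N, if the wrist force passes 120 N, or if a joint passes its speed limit or range.

## Working session

There is one attempt and no reset: what is moved stays moved. The work goes in short steps, Python scripts to look and compute and a tool call to move; the robot and the scene stay as the last step left them, time stands still between calls to the robot, and variables do not carry over. Pictures are saved under pics/ and viewed, at most 10 in all, crops included, and the job is handed in when it is done.

Besides the shell and the picture viewer there is one more tool, called after "Request:" in YAML: its name, and indented under it one key for each argument. jog_arm: Moves the arm, as the interface text tells. Shifts and turns lie within -1 to 1; 1 stands for 30 mm of shift or 0.08 rad of turn. Its arguments: {"type":"object","properties":{"motion":{"type":"array","items":{"type":"array","items":{"type":"number"}}},"newtons":{"type":"number"}},"required":["motion"]}

```bash
mkdir -p pics
cat > h.py <<'E'
import numpy as np, cv2
from workcell import bot
from scipy.spatial.transform import Rotation as Ro
def cam(g):
    f=g['pixels'].shape[0]/2/np.tan(np.radians(g['fovy'])/2)
    K=np.array([[f,0,g['cx']],[0,f,g['cy']],[0,0,1]])
    return K,Ro.from_rotvec(np.ravel(g['rvec'])).as_matrix(),np.ravel(g['tvec'])
def ray(g,u,v):
    K,R,t=cam(g); d=R.T@np.linalg.inv(K)@[u,v,1]; return -R.T@t,d/np.linalg.norm(d)
def atz(g,u,v,z):
    o,d=ray(g,u,v); return o+d*(z-o[2])/d[2]
def tri(*rs):
    A=sum(np.eye(3)-np.outer(d,d) for o,d in rs); b=sum((np.eye(3)-np.outer(d,d))@o for o,d in rs)
    return np.linalg.solve(A,b)
def proj(g,P):
    K,R,t=cam(g); c=K@(R@np.asarray(P,float)+t); return c[:2]/c[2]
def wray(g,s,u,v):
    f=g['pixels'].shape[0]/2/np.tan(np.radians(g['fovy'])/2)
    x,y=u-g['cx'],v-g['cy']; r=np.hypot(x,y); th=r/f
    d=np.array([x/r*np.sin(th),y/r*np.sin(th),np.cos(th)])
    T=np.eye(4);T[:3,:3]=Ro.from_euler('xyz',s['tool_rot']).as_matrix();T[:3,3]=s['position']
    T=T@g['mount']; return T[:3,3],T[:3,:3]@d
def save(n,g,crop=None,k=1):
    im=g['pixels'][...,::-1]
    if crop: im=im[crop[1]:crop[3],crop[0]:crop[2]]
    cv2.imwrite('pics/'+n,cv2.resize(im,None,fx=k,fy=k,interpolation=cv2.INTER_CUBIC))
E
python3 - <<'E'
from h import *
import pickle
s=bot.observe();print({k:np.round(v,3) for k,v in s.items()})
gs={n:bot.grab_frame(n) for n in('side','top')}
pickle.dump(gs,open('g0.pkl','wb'))
for n,g in gs.items():
    save(n+'0.png',g,None,1.5); print(n,g['fovy'],g['cx'],g['cy'],ray(g,256,192))
E
```

```text
{'clock': np.float64(0.0), 'qpos': array([-1.341,  0.522, -0.036,  1.6  ,  0.021,  1.021, -0.113]), 'qd': array([-0.   , -0.001,  0.001,  0.002, -0.001,  0.   , -0.002]), 'joint_efforts': array([-1.0000e-03, -9.2712e+01,  1.9810e+00, -3.6993e+01,  1.8000e-02,
        8.0000e-03,  0.0000e+00]), 'position': array([0.185, 0.597, 0.231]), 'tool_rot': array([-3.14 ,  0.   ,  2.842]), 'force': array([-0.579,  0.669,  0.275]), 'moment': array([-0.005, -0.016,  0.046]), 'finger_force': np.float64(0.0), 'grip_width': np.float64(0.085)}
side 52.92536420945705 248.0617066452062 198.06844447762276 (array([-0.25959821, -0.94189686,  1.01396156]), array([ 0.54807904,  0.61755758, -0.56412055]))
top 44.835067974286076 258.69087378299974 188.42326236552694 (array([0.17049097, 0.00189987, 1.78533308]), array([ 0.22110946,  0.01170793, -0.97517872]))
```

View pics/side0.png

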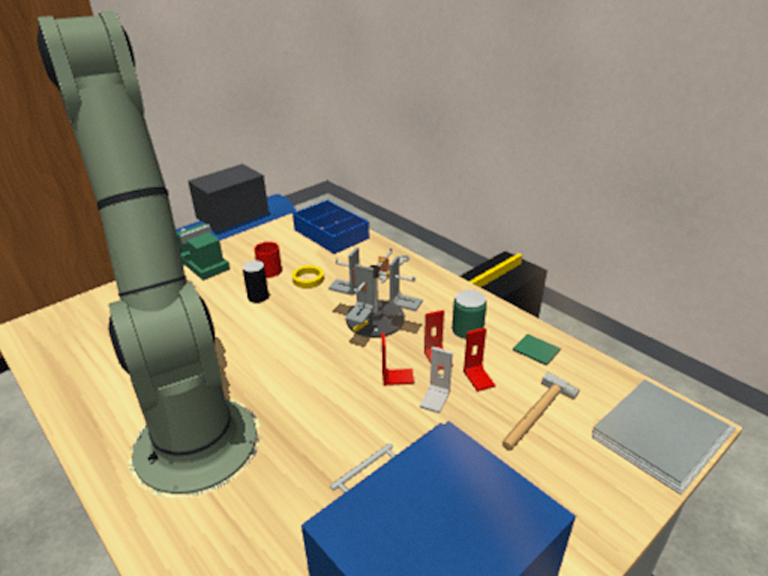

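View pics/top0.png

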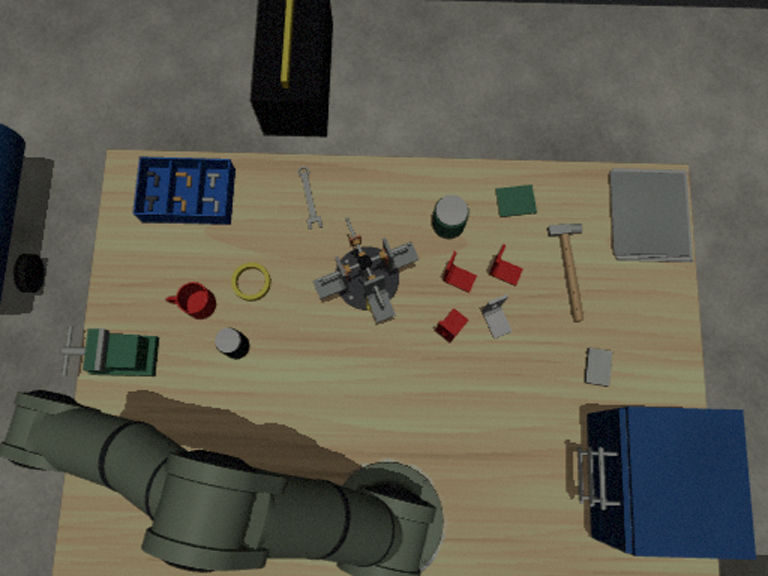

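Side: the tree is at about (375,290) and the loose grey bracket at (437,378), with red look-alikes at (433,333), (477,360) and (397,365). Top: grey bracket at (497,315), reds at (460,275), (505,268) and (452,325), and the tree at (367,270) with its empty branch at about (352,230), pointing away from the robot. Only the grey bracket is bare aluminium, so that is the one meant. I'll confirm it in an enlarged crop.

Run:
```python
from h import *
import pickle
gs=pickle.load(open('g0.pkl','rb'))
a=gs['top']['pixels'][135:235,200:360,::-1]; b=gs['side']['pixels'][160:280,215:345,::-1]
a=cv2.resize(a,None,fx=5,fy=5,interpolation=cv2.INTER_CUBIC)
cv2.imwrite('pics/topc.png',a)
b=cv2.resize(b,None,fx=5,fy=5,interpolation=cv2.INTER_CUBIC); cv2.imwrite('pics/sidec.png',b)
```

```text
(no output)
```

View pics/topc.png

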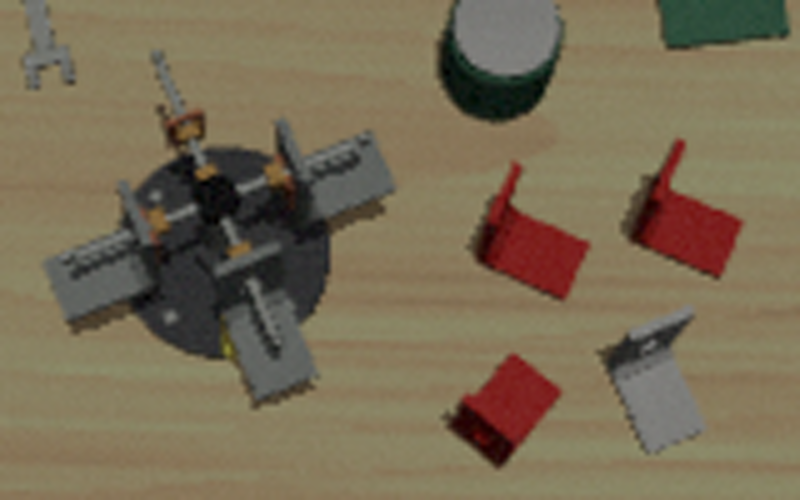

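View pics/sidec.png

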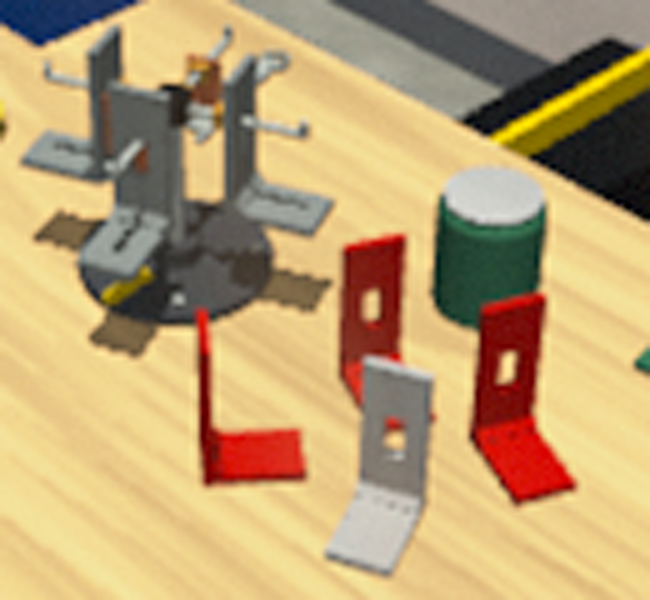

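The crops confirm it: the grey bracket at topc (655,380) is upright, with its foot towards the robot. The empty branch tip is at topc (157,55), pointing away from the robot. The pointer is at topc (228,345) and sidec (127,288), under a fixed bracket.

Run:
```python
from h import *
import pickle
gs=pickle.load(open('g0.pkl','rb'));T,S=gs['top'],gs['side']
t=lambda x,y:ray(T,200+x/5,135+y/5); s=lambda x,y:ray(S,215+x/5,160+y/5)
tz=lambda x,y,z:atz(T,200+x/5,135+y/5,z); sz=lambda x,y,z:atz(S,215+x/5,160+y/5,z)
r=lambda n,p:print(n,np.round(p,4))
hub=tri(t(215,193),s(175,103));r('hub',hub); r('hubz',[tz(215,193,.177),sz(175,103,.177)])
tip=tri(t(157,55),s(228,35));r('tip',tip); r('tipz',[tz(157,55,.175),sz(228,35,.175)])
r('ptr in/out',[sz(150,271,.014),sz(108,296,.014)])
r('ptr top vis',tz(228,348,.014))
r('platetop L R',[tri(t(628,340),s(365,361)),tri(t(690,312),s(433,375))])
r('foot L R',[tri(t(652,452),s(328,556)),tri(t(702,428),s(388,572))])
for n,z,a,b in (('top',.13,(628,340),(690,312)),('foot',.008,(652,452),(702,428))):
    r(n+' T',[tz(*a,z),tz(*b,z)])
r('top S',[sz(365,361,.13),sz(433,375,.13)]);r('foot S',[sz(328,556,.008),sz(388,572,.008)])
# pose offsets
st=bot.observe();print(Ro.from_euler('xyz',st['tool_rot']).as_matrix().round(3))
# dis fit: dark disc colour in side
```

```text
hub [0.6059 0.0701 0.1611]
hubz [[0.6013 0.0697 0.177 ]
 [0.5902 0.0511 0.177 ]]
tip [0.7078 0.1164 0.1645]
tipz [[0.7043 0.1156 0.175 ]
 [0.6959 0.1032 0.175 ]]
ptr in/out [[0.566  0.0604 0.014 ]
 [0.5179 0.0583 0.014 ]]
ptr top vis [0.5209 0.062  0.014 ]
platetop L R [[ 0.5147 -0.2336  0.1266]
 [ 0.5361 -0.2784  0.1296]]
foot L R [[ 0.4508 -0.268   0.0034]
 [ 0.471  -0.3071  0.0032]]
top T [[ 0.5121 -0.2318  0.13  ]
 [ 0.5342 -0.277   0.13  ]]
foot T [[ 0.4498 -0.2671  0.008 ]
 [ 0.4696 -0.3058  0.008 ]]
top S [[ 0.514  -0.2372  0.13  ]
 [ 0.538  -0.2796  0.13  ]]
foot S [[ 0.4479 -0.2712  0.008 ]
 [ 0.4682 -0.3104  0.008 ]]
[[-0.955  0.295 -0.   ]
 [ 0.295  0.955 -0.001]
 [-0.    -0.001 -1.   ]]
```

Request:
jog_arm:
  motion:
    - [-0.9, -0.5, -0.8, 0, 0]
    - [-1, -0.53, -0.8, 0, 0]
    - [-1, -0.53, -0.8, 0, 0]
    - [-1, -0.53, 0, 0, 0]
    - [-1, -0.53, 0, 0, 0]
    - [-1, -0.53, 0, 0, 0]
    - [-1, -0.53, 0, 0, 0]
    - [-1, -0.53, 0, 0, 0]
    - [-1, -0.53, 0, 0, 0]
    - [-1, -0.53, 0, 0, 0]
    - [-1, -0.53, 0, 0, 0]
    - [-1, -0.53, 0, 0, 0]

```text
clock: 1.3
position: [0.4703, 0.309, 0.3031]
tool_rot: [-3.141, -0.0, 2.842]
force: [-0.7, 0.2, 1.1]
grip_width: 0.0002
finger_force: 0.0
```

Request:
jog_arm:
  motion:
    - [-1, -0.53, 0, 0, 0]
    - [-1, -0.53, 0, 0, 0]
    - [-1, -0.53, 0, 0, 0]
    - [-1, -0.53, 0, 0, 0]
    - [-0.5, -0.3, 0, 0, 0]
    - [0, 0, 0, 0, 0]
    - [0, 0, 0, 0, 0]

```text
clock: 2.0
position: [0.5768, 0.2012, 0.3029]
tool_rot: [-3.141, -0.001, 2.842]
force: [1.0, 0.1, 0.0]
grip_width: -0.0002
finger_force: 0.0
```

Run:
```python
from h import *
import pickle
s=bot.observe();print(s['position'],s['tool_rot'],s['clock'])
g=bot.grab_frame('wrist');pickle.dump((s,g),open('w1.pkl','wb'));save('w1.png',g,None,1.5)
print(g['fovy'],g['mount'])
gs=pickle.load(open('g0.pkl','rb'));T,S=gs['top'],gs['side']
print(atz(T,200+229/5,135+252/5,.012),atz(S,215+177/5,160+263/5,.012))
```

```text
[0.57680332 0.20118523 0.30293694] [-3.14134826e+00 -7.18677839e-04  2.84153096e+00] 2.0
65.70646984690485 [[-3.85572277e-04 -9.50235435e-01 -3.11532452e-01  7.89358212e-02]
 [ 9.99999924e-01 -3.84020116e-04 -6.63260771e-05  6.46146273e-04]
 [-5.66093397e-05 -3.11532454e-01  9.50235511e-01 -1.41258414e-01]
 [ 0.00000000e+00  0.00000000e+00  0.00000000e+00  1.00000000e+00]]
[0.59795275 0.06394491 0.012     ] [0.5919019  0.05525749 0.012     ]
```

View pics/w1.png

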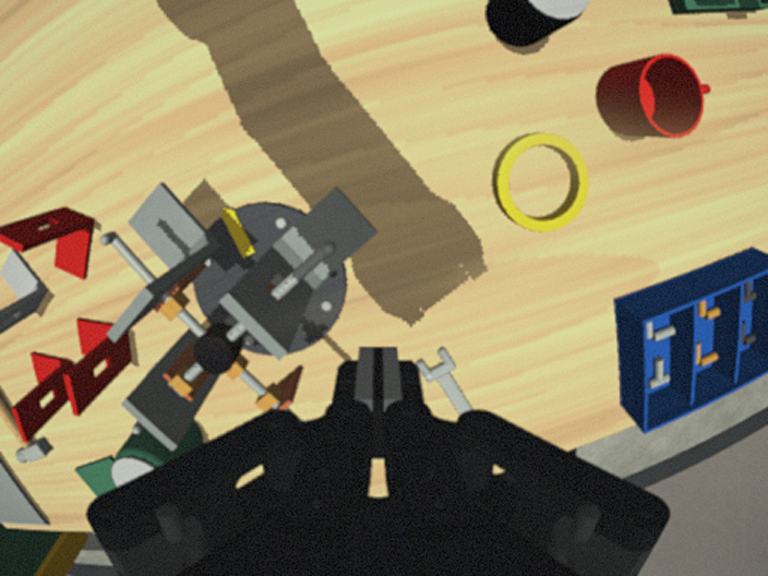

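The wrist view shows the disc (centre about (270,278)), the yellow pointer from (231,213) to (249,250), the hub at (217,347), and the empty branch running right-down behind the gripper at (300,400).

Run:
```python
from h import *
import pickle
s,g=pickle.load(open('w1.pkl','rb'))
def wz(u,v,z):
    o,d=wray(g,s,u/1.5,v/1.5); return (o+d*(z-o[2])/d[2]).round(4)
print('hub',wz(217,343,.177),wz(217,347,.165))
print('ptr in,out',wz(249,252,.014),wz(230,212,.014))
print('disc L R T',wz(194,280,.012),wz(347,275,.012),wz(275,203,.012))
# circle fit of dark disc edge pts
P=np.array([wz(*p,.012)[:2] for p in [(347,275),(262,203),(197,305),(345,300),(320,343),(199,265)]])
A=np.c_[2*P,np.ones(len(P))];c=np.linalg.lstsq(A,(P**2).sum(1),rcond=None)[0];print('circ',c[:2],np.sqrt(c[2]+c[:2]@c[:2]))
```

```text
hub [0.5949 0.0792 0.177 ] [0.6021 0.0712 0.165 ]
ptr in,out [0.5666 0.0674 0.014 ] [0.5213 0.0632 0.014 ]
disc L R T [ 0.5761 -0.0055  0.012 ] [0.6206 0.1558 0.012 ] [0.5282 0.1106 0.012 ]
circ [0.60623093 0.07287283] 0.0838766197352302
```

Request:
jog_arm:
  motion:
    - [-0.6, -0.33, 0, 0, 0]
    - [-0.6, -0.33, 0, 0, 0]
    - [-0.6, -0.33, 0, 0, 0]
    - [-0.6, -0.33, 0, 0, 0]
    - [-0.6, -0.33, 0, 0, 0]
    - [-0.6, -0.33, 0, 0, 0]
    - [-0.6, -0.33, 0, 0, 0]
    - [-0.6, -0.33, 0, 0, 0]
    - [-0.6, -0.33, 0, 0, 0]
    - [0, 0, 0, 0, 0]

```text
clock: 3.05
position: [0.7062, 0.0669, 0.3028]
tool_rot: [-3.141, 0.0, 2.841]
force: [0.5, -0.0, -0.9]
grip_width: 0.0
finger_force: 0.0
```

Request:
jog_arm:
  motion:
    - [0, 0, 0.6, 0, 0]
    - [0, 0, 0.6, 0, 0]
    - [0, 0, 0.6, 0, 0]
    - [0, 0, 0.6, 0, 0]
    - [0, 0, 0.6, 0, 0]
    - [0, 0, 0.6, 0, 0]
    - [0, 0, 0.6, 0, 0]
    - [0, 0, 0.6, 0, 0]
    - [0, 0, 0.13, 0, 0]
    - [0, 0, 0, 0, 0]

```text
clock: 4.05
position: [0.705, 0.0692, 0.1553]
tool_rot: [-3.142, -0.001, 2.843]
force: [0.5, -0.2, 0.9]
grip_width: -0.0002
finger_force: 0.0
```

```bash
cat > arc.py <<'E'
# arc rows: finger centre path about C from angle a0 to a1 at radius r, n rows, starting at actual position
import sys
from h import *
C=np.array([.603,.069]); a0,a1,r,n=map(float,sys.argv[1:5])
s=bot.observe(); p=np.array(s['position'])[:2]; R=Ro.from_euler('xyz',s['tool_rot']).as_matrix()
print(s['position'],s['force'],'ang',np.arctan2(*(p-C)[::-1]),'r',np.hypot(*(p-C)))
for a in np.linspace(a0,a1,int(n)+1)[1:]:
    q=C+r*np.array([np.cos(a),np.sin(a)]); d=R.T@np.r_[q-p,0]/.03; print([round(float(d[0]),2),round(float(d[1]),2),0,0,0],end=', '); p=q
E
python3 arc.py 0 1.2 .098 12
```

```text
[0.70501811 0.06918368 0.15526705] [ 0.51380861 -0.21407102  0.85096461] ang 0.0018004984327027688 r 0.10201827889951141
[0.24, 0.26, 0, 0, 0], [0.14, 0.29, 0, 0, 0], [0.17, 0.28, 0, 0, 0], [0.2, 0.26, 0, 0, 0], [0.22, 0.24, 0, 0, 0], [0.25, 0.22, 0, 0, 0], [0.27, 0.19, 0, 0, 0], [0.28, 0.16, 0, 0, 0], [0.3, 0.13, 0, 0, 0], [0.31, 0.1, 0, 0, 0], [0.32, 0.07, 0, 0, 0], [0.32, 0.04, 0, 0, 0],
```

Request:
jog_arm:
  motion:
    - [0.14, 0.08, 0, 0, 0]
    - [0.05, 0.09, 0, 0, 0]
    - [0.05, 0.09, 0, 0, 0]
    - [0.05, 0.09, 0, 0, 0]
    - [0.05, 0.09, 0, 0, 0]
    - [0.06, 0.09, 0, 0, 0]
    - [0.06, 0.09, 0, 0, 0]
    - [0.06, 0.09, 0, 0, 0]
    - [0.06, 0.08, 0, 0, 0]
    - [0.07, 0.08, 0, 0, 0]
    - [0.07, 0.08, 0, 0, 0]

```text
clock: 5.15
position: [0.6932, 0.1015, 0.1553]
tool_rot: [-3.141, 0.0, 2.842]
force: [0.7, -1.7, -0.2]
grip_width: -0.0
finger_force: 1.0
```

```bash
python3 arc.py 0.35 1.25 .098 12
```

```text
[0.69323088 0.10154055 0.1553239 ] [ 0.72280805 -1.71167019 -0.17143928] ang 0.34611897361334415 r 0.09591923435201372
[0.11, 0.24, 0, 0, 0], [0.17, 0.18, 0, 0, 0], [0.18, 0.16, 0, 0, 0], [0.19, 0.15, 0, 0, 0], [0.2, 0.13, 0, 0, 0], [0.21, 0.12, 0, 0, 0], [0.22, 0.1, 0, 0, 0], [0.23, 0.09, 0, 0, 0], [0.24, 0.07, 0, 0, 0], [0.24, 0.05, 0, 0, 0], [0.24, 0.03, 0, 0, 0], [0.24, 0.01, 0, 0, 0],
```

Request:
jog_arm:
  motion:
    - [0.11, 0.16, 0, 0, 0]
    - [0.15, 0.18, 0, 0, 0]
    - [0.18, 0.18, 0, 0, 0]
    - [0.19, 0.17, 0, 0, 0]
    - [0.2, 0.13, 0, 0, 0]
    - [0.21, 0.12, 0, 0, 0]
    - [0.22, 0.1, 0, 0, 0]
    - [0.23, 0.09, 0, 0, 0]
    - [0.24, 0.07, 0, 0, 0]
    - [0.24, 0.05, 0, 0, 0]
    - [0.24, 0.03, 0, 0, 0]
    - [0.24, 0.01, 0, 0, 0]

```text
clock: 6.35
position: [0.6341, 0.1606, 0.1555]
tool_rot: [3.141, 0.0, 2.842]
force: [2.1, -1.9, 0.1]
grip_width: -0.0004
finger_force: 1.3
```

```bash
python3 arc.py 1.25 2.45 .098 12
```

```text
[0.63413051 0.16055539 0.1555341 ] [ 2.13842395 -1.89969207  0.10694063] ang 1.2430413778612897 r 0.09670313985931255
[0.35, 0.03, 0, 0, 0], [0.32, -0.04, 0, 0, 0], [0.32, -0.07, 0, 0, 0], [0.31, -0.11, 0, 0, 0], [0.3, -0.14, 0, 0, 0], [0.28, -0.16, 0, 0, 0], [0.26, -0.19, 0, 0, 0], [0.24, -0.22, 0, 0, 0], [0.22, -0.24, 0, 0, 0], [0.2, -0.26, 0, 0, 0], [0.17, -0.28, 0, 0, 0], [0.14, -0.3, 0, 0, 0],
```

Request:
jog_arm:
  motion:
    - [0.3, 0.01, 0, 0, 0]
    - [0.32, -0.04, 0, 0, 0]
    - [0.32, -0.07, 0, 0, 0]
    - [0.31, -0.11, 0, 0, 0]
    - [0.3, -0.14, 0, 0, 0]
    - [0.28, -0.16, 0, 0, 0]
    - [0.26, -0.19, 0, 0, 0]
    - [0.24, -0.22, 0, 0, 0]
    - [0.22, -0.24, 0, 0, 0]
    - [0.2, -0.26, 0, 0, 0]
    - [0.17, -0.28, 0, 0, 0]
    - [0.14, -0.3, 0, 0, 0]

```text
clock: 7.55
position: [0.5285, 0.1297, 0.1554]
tool_rot: [3.141, -0.0, 2.842]
force: [3.1, 1.1, 0.9]
grip_width: 0.0002
finger_force: 1.4
```

```bash
python3 arc.py 2.4 2.85 .098 6
python3 - <<'E'
from h import *
import pickle
T=bot.grab_frame('top');S=bot.grab_frame('side');pickle.dump((T,S),open('g1.pkl','wb'))
a=T['pixels'][135:235,200:300,::-1];b=S['pixels'][160:260,215:315,::-1]
cv2.imwrite('pics/g1.png',cv2.resize(np.hstack([a,b]),None,fx=4,fy=4,interpolation=cv2.INTER_CUBIC))
E
```

```text
[0.52852496 0.12966843 0.15542229] [3.13971424 1.14490119 0.91545129] ang 2.4580039240172695 r 0.09605826376289636
[0.08, -0.03, 0, 0, 0], [0.08, -0.23, 0, 0, 0], [0.06, -0.24, 0, 0, 0], [0.04, -0.24, 0, 0, 0], [0.03, -0.24, 0, 0, 0], [0.01, -0.24, 0, 0, 0],
```

View pics/g1.png

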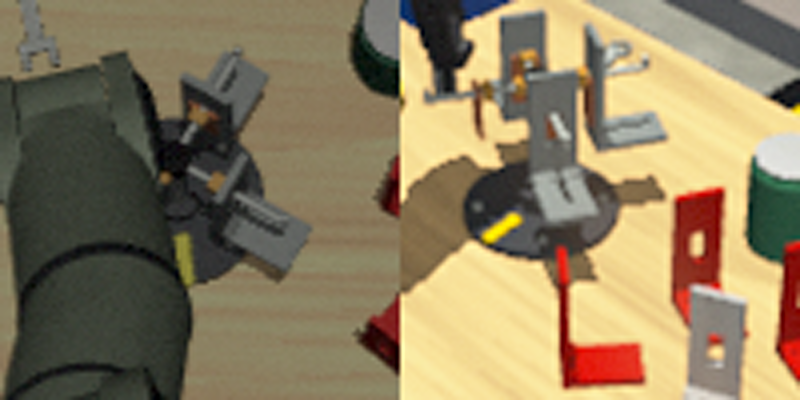

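The top half shows the pointer clear of the arm, from (180,235) to (190,283). In the side half it runs from (521,215) to (486,240), and the empty branch tip is at about (429,95).

Run:
```python
from h import *
import pickle
T,S=pickle.load(open('g1.pkl','rb'))
t=lambda x,y,z:atz(T,200+x/4,135+y/4,z).round(4); s=lambda x,y,z:atz(S,215+(x-400)/4,160+y/4,z).round(4)
print('ptr T',t(180,235,.014),t(190,284,.014)); print('ptr S',s(521,215,.014),s(486,241,.014))
print('tip S',s(429,94,.175),s(429,97,.165)); print('disc ctr S',s(542.5,211,.012))
for n,g in (('T',T),('S',S)):
    im=cv2.cvtColor(g['pixels'],cv2.COLOR_RGB2HSV); m=cv2.inRange(im,(22,120,60),(35,255,255))
    m[:,:200]=0; m[:,300:]=0; m[:150]=0; m[240:]=0
    v,u=np.nonzero(m); 
    P=np.array([atz(g,a,b,.014)[:2] for a,b in zip(u,v)]); k=(np.hypot(*(P-[.603,.069]).T)<.09); P=P[k]
    c=P.mean(0);w=np.linalg.svd(P-c)[2][0]; print(n,len(P),c,'yaw',np.arctan(w[1]/w[0]), 'far',P[:,0].min(),P[:,0].max(), 'y at x=.603',c[1]+(.603-c[0])*w[1]/w[0],'y at .488',c[1]+(.488-c[0])*w[1]/w[0])
```

```text
ptr T [0.5639 0.0658 0.014 ] [0.5156 0.0544 0.014 ]
ptr S [0.5688 0.0621 0.014 ] [0.5131 0.0532 0.014 ]
tip S [0.497 0.113 0.175] [0.5026 0.1212 0.165 ]
disc ctr S [0.5919 0.0538 0.012 ]
T 50 [0.5424742  0.06228093] yaw 0.15646405231852056 far 0.5154105020463812 0.5670117024556593 y at x=.603 0.07182908336777588 y at .488 0.05368743326209976
S 40 [0.5417518  0.06223364] yaw 0.17891247330493792 far 0.5138122516847843 0.5682853669884256 y at x=.603 0.07331014834898325 y at .488 0.05251283385055562
```

```bash
sed -i 's/.603,.069/.603,.0715/' arc.py; python3 arc.py 2.48 2.98 .096 8
```

```text
[0.52801061 0.12874136 0.15532514] [-0.17166867 -0.1885921  -0.50218803] ang 2.489617206506125 r 0.09433971170821306
[0.11, -0.14, 0, 0, 0], [0.05, -0.19, 0, 0, 0], [0.04, -0.2, 0, 0, 0], [0.03, -0.2, 0, 0, 0], [0.02, -0.2, 0, 0, 0], [0.0, -0.2, 0, 0, 0], [-0.01, -0.2, 0, 0, 0], [-0.02, -0.2, 0, 0, 0],
```

Request:
jog_arm:
  motion:
    - [0.11, -0.14, 0, 0, 0]
    - [0.05, -0.19, 0, 0, 0]
    - [0.04, -0.2, 0, 0, 0]
    - [0.03, -0.2, 0, 0, 0]
    - [0.02, -0.2, 0, 0, 0]
    - [0, -0.2, 0, 0, 0]
    - [-0.01, -0.2, 0, 0, 0]
    - [-0.02, -0.2, 0, 0, 0]
    - [0, 0, 0, 0, 0]
    - [0.1, 0.4, 0, 0, 0]
    - [0, 0.2, -0.6, 0, 0]
    - [0, 0, -0.6, 0, 0]

```text
clock: 8.85
position: [0.5113, 0.1082, 0.1914]
tool_rot: [-3.141, -0.001, 2.844]
force: [-0.2, 0.4, 0.1]
grip_width: 0.0
finger_force: 0.0
```

Request:
jog_arm:
  motion:
    - [0, 0, -0.6, 0, 0]
    - [0, 0, -0.6, 0, 0]
    - [0, -0.3, -0.6, 0, 0]
    - [0, -0.6, -0.6, 0, 0]
    - [0, -0.6, -0.6, 0, 0]
    - [0, -0.6, 0, 0, 0]
    - [0, 0, 0, 0, 0]

```text
clock: 9.55
position: [0.4927, 0.0451, 0.2819]
tool_rot: [-3.141, 0.0, 2.84]
force: [-0.3, 0.4, -0.2]
grip_width: -0.0
finger_force: 0.0
```

Run:
```python
from h import *
import pickle
s=bot.observe();print(s['position'],s['tool_rot'],s['clock'])
g=bot.grab_frame('wrist');S=bot.grab_frame('side');T=bot.grab_frame('top');pickle.dump((s,g,T,S),open('w2.pkl','wb'))
a=cv2.resize(g['pixels'],None,fx=1,fy=1); b=cv2.resize(S['pixels'][150:246,205:305],(400,384),interpolation=cv2.INTER_CUBIC)
cv2.imwrite('pics/w2.png',np.hstack([a[:,112:],b])[...,::-1])
```

```text
[0.4927385  0.04505442 0.28189838] [-3.14140628e+00  4.15654269e-04  2.83998334e+00] 9.55
```

View pics/w2.png

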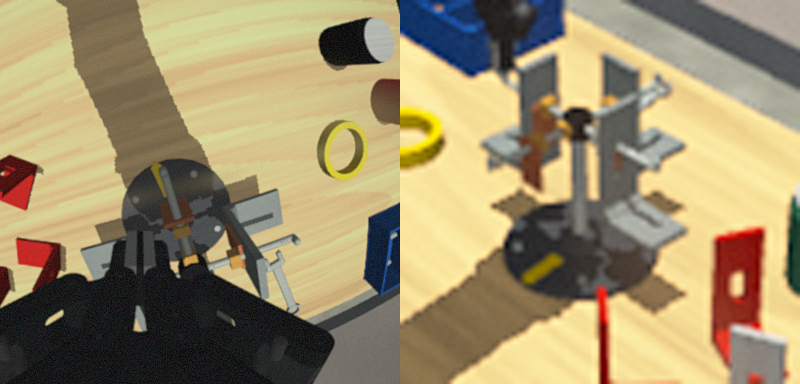

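Wrist half: branch tip at about (165,168) and hub at (190,268), with the pointer just left of the branch from (153,165) to (160,200). Side half: hub at (578,118), and the tip near (503,80) is partly hidden by the finger.

Run:
```python
from h import *
import pickle
s,g,T,S=pickle.load(open('w2.pkl','rb'))
def wz(u,v,z):
    o,d=wray(g,s,u+112,v); return (o+d*(z-o[2])/d[2]).round(4)
sr=lambda x,y:ray(S,205+(x-400)/4,150+y/4)
print('tip W',wz(165,168,.179),wz(165,168,.165),wz(167,176,.165))
print('bar near shoe W',wz(176,200,.165))
print('hub W',wz(190,266,.177), 'tri',tri(wray(g,s,302,266),sr(578,117)))
print('ptr W',wz(154,166,.014),wz(162,200,.014))
print('disc',wz(122,208,.012),wz(230,208,.012),wz(175,158,.012))
print('tip S',tri(wray(g,s,277,168),sr(504,78)))
```

```text
tip W [0.4835 0.0711 0.179 ] [0.4873 0.0712 0.165 ] [0.495  0.0709 0.165 ]
bar near shoe W [0.5198 0.0727 0.165 ]
hub W [0.5871 0.0685 0.177 ] tri [0.59748055 0.06747373 0.16926902]
ptr W [0.5206 0.0583 0.014 ] [0.5735 0.055  0.014 ]
disc [ 0.5687 -0.0056  0.012 ] [0.6189 0.1521 0.012 ] [0.5187 0.0902 0.012 ]
tip S [0.47967684 0.06061167 0.26265951]
```

Request:
jog_arm:
  motion:
    - [0.04, 0.54, 0, 0, 0]
    - [0.04, 0.54, 0, 0, 0]
    - [0.04, 0.54, 0, 0, 0]
    - [0.04, 0.54, 0, 0, 0]
    - [0, 0, 0.6, 0, 0]
    - [0, 0, 0.6, 0, 0]
    - [0, 0, 0.6, 0, 0]
    - [0, 0, 0.6, 0, 0]
    - [0, 0, 0.6, 0, 0]
    - [0, 0, 0.6, 0, 0]
    - [0, 0, 0.6, 0, 0]
    - [0, 0, 0, 0, 0]

```text
clock: 10.9
position: [0.5067, 0.1101, 0.1535]
tool_rot: [-3.14, -0.003, 2.843]
force: [-0.3, -0.3, -0.2]
grip_width: -0.0001
finger_force: 0.0
```

Request:
jog_arm:
  motion:
    - [-0.08, -0.25, 0, 0, 0]
    - [-0.08, -0.25, 0, 0, 0]
    - [-0.03, -0.1, 0, 0, 0]
    - [-0.03, -0.1, 0, 0, 0]
    - [-0.03, -0.1, 0, 0, 0]
    - [-0.03, -0.1, 0, 0, 0]
    - [-0.03, -0.1, 0, 0, 0]
    - [0, 0, 0, 0, 0]

```text
clock: 11.7
position: [0.5078, 0.0776, 0.1555]
tool_rot: [-3.142, 0.0, 2.841]
force: [0.4, -0.1, 0.8]
grip_width: -0.0002
finger_force: 0.6
```

Request:
jog_arm:
  motion:
    - [0.1, 0.4, 0, 0, 0]
    - [0, 0.1, -0.6, 0, 0]
    - [0, 0, -0.6, 0, 0]
    - [0, 0, -0.6, 1, 0]
    - [0, 0, -0.6, 1, 0]
    - [0, 0, -0.6, 1, 0]
    - [0, 0, -0.6, 1, 0.3]
    - [0, 0, -0.6, 1, 0.6]
    - [0, 0, 0, 1, 0.6]
    - [0, 0, 0, 1, 0.6]
    - [0, 0, 0, 1, 0.6]
    - [0, 0, 0, 1, 0.6]

```text
clock: 12.9
position: [0.509, 0.0942, 0.2813]
tool_rot: [-3.141, -0.0, 2.119]
force: [-0.2, 0.5, -0.1]
grip_width: 0.0513
finger_force: 0.0
```

Request:
jog_arm:
  motion:
    - [-0.7, -0.3, 0, 1, 0.6]
    - [-0.75, -0.2, 0, 0.2, 0.6]
    - [-0.7, -0.3, 0, 0, 0.6]
    - [-0.7, -0.3, 0, 0, 0.6]
    - [-0.7, -0.3, 0, 0, 0.6]
    - [-0.7, -0.3, 0, 0, 0.6]
    - [-0.7, -0.3, 0, 0, 0.6]
    - [-0.7, -0.3, 0, 0, 0.6]
    - [-0.7, -0.3, 0, 0, 0.6]
    - [-0.7, -0.3, 0, 0, 0.6]
    - [-0.7, -0.3, 0, 0, 0.6]
    - [0, 0, 0, 0, 0.6]

```text
clock: 14.1
position: [0.5273, -0.1606, 0.2814]
tool_rot: [-3.141, 0.001, 2.021]
force: [0.6, 0.4, 0.4]
grip_width: 0.0512
finger_force: 0.0
```

Run:
```python
from h import *
import pickle
s=bot.observe();print(s['position'],s['tool_rot'],s['clock'],s['qpos'])
g=bot.grab_frame('wrist');S=bot.grab_frame('side');T=bot.grab_frame('top');pickle.dump((s,g,T,S),open('w3.pkl','wb'))
f=lambda a,u,v:cv2.resize(a[v:v+75,u:u+100],(400,300),interpolation=cv2.INTER_CUBIC)
w=cv2.resize(g['pixels'],(400,300))
cv2.imwrite('pics/w3.png',np.vstack([np.hstack([f(T['pixels'],195,145),f(S['pixels'],205,160)]),np.hstack([w,f(T['pixels'],280,165)])])[...,::-1])
```

```text
[ 0.52727467 -0.16055925  0.28136561] [-3.14059442e+00  1.08594355e-03  2.02149142e+00] 14.1 [-0.13711223  0.3776144   0.43704607  1.75370263 -0.17919766  1.04992142
  0.81317685]
```

View pics/w3.png

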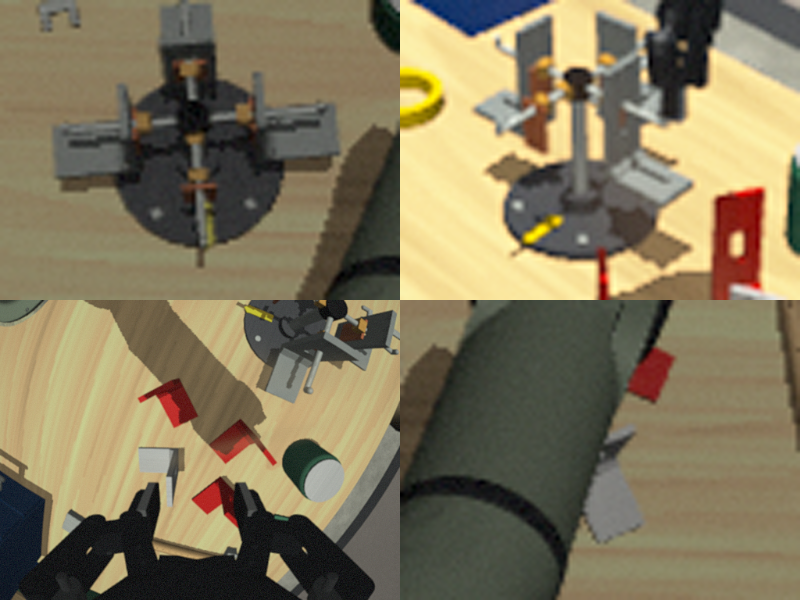

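Top panel: branch tip at (200,247) and hub at (192,115), with the pointer at (208,225) just right of the bar. Side panel: tip at (497,42), hub at (578,78). Wrist panel: bracket foot at (155,460), plate at about (170,480).

```bash
python3 - <<'E'
from h import *
import pickle
s,g,T,S=pickle.load(open('w3.pkl','rb'))
t=lambda x,y:ray(T,195+x/4,145+y/4); sr=lambda x,y:ray(S,205+(x-400)/4,160+y/4)
tz=lambda x,y,z:atz(T,195+x/4,145+y/4,z).round(4); sz=lambda x,y,z:atz(S,205+(x-400)/4,160+y/4,z).round(4)
print('tip',tri(t(200,250),sr(497,40)),tz(200,250,.179),sz(497,40,.179))
print('hub',tri(t(192,115),sr(578,76)),tz(192,115,.177),sz(578,76,.177))
print('bar T',tz(203,235,.169),tz(199,200,.169), tz(194,150,.169))
print('shoe plate T',tz(199,187,.173)); print('disc',tz(200,164,.012))
for n,G in (('T',T),('S',S)):
    im=cv2.cvtColor(G['pixels'],cv2.COLOR_RGB2HSV); m=cv2.inRange(im,(22,110,60),(35,255,255))
    v,u=np.nonzero(m);P=np.array([atz(G,a,b,.014)[:2] for a,b in zip(u,v)]); P=P[(np.hypot(*(P-[.603,.07]).T)<.09)]
    print(n,len(P),P.mean(0),P.min(0),P.max(0))
# grey bracket prediction in the three views (raw cloud: bracket yaw .455, plate-top mid (.525,-.256))
c=np.array([.525,-.256]);x=np.array([np.cos(.455),np.sin(.455)]);y=np.array([-x[1],x[0]])
f=g['pixels'].shape[0]/2/np.tan(np.radians(g['fovy'])/2)
M=np.eye(4);M[:3,:3]=Ro.from_euler('xyz',s['tool_rot']).as_matrix();M[:3,3]=s['position'];M=np.linalg.inv(M@g['mount'])
for a,b,z in((4,25,.13),(4,-25,.13),(-4,25,.13),(-4,-25,.13),(-74,25,.008),(-74,-25,.008)):
    p=M@np.r_[c+x*a/1e3+y*b/1e3,z,1];r=np.hypot(p[0],p[1]);k=f*np.arctan2(r,p[2])/r
    print((a,b),'w panel',((p[0]*k+g['cx'])/1.28,(p[1]*k+g['cy'])/1.28+300))
E
python3 - <<'E'
import sys;sys.path.insert(0,'.')
from h import *
import pickle
s,g,T,S=pickle.load(open('w3.pkl','rb'))
save('../pics/w3c.png',g,(160,170,270,280),5)
E
```

```text
tip [0.47088434 0.04807857 0.27384594] [0.4778 0.0581 0.179 ] [0.5788 0.17   0.179 ]
hub [0.60296995 0.06967975 0.1703155 ] [0.6007 0.0697 0.177 ] [0.5967 0.0615 0.177 ]
bar T [0.4933 0.0563 0.169 ] [0.5249 0.061  0.169 ] [0.5705 0.067  0.169 ]
shoe plate T [0.5358 0.0612 0.173 ]
disc [0.5954 0.067  0.012 ]
T 14 [0.53532126 0.05677771] [0.51552061 0.05263733] [0.55913985 0.06162327]
S 35 [0.54028236 0.06091411] [0.51381225 0.05020628] [0.56687242 0.07301127]
(4, 25) w panel (np.float64(167.471759023582), np.float64(476.37936864276844))
(4, -25) w panel (np.float64(169.42652839036012), np.float64(506.4132751732951))
(-4, 25) w panel (np.float64(161.83266450655958), np.float64(476.3381948190425))
(-4, -25) w panel (np.float64(164.12558947550664), np.float64(506.31947684601846))
(-74, 25) w panel (np.float64(135.013296697729), np.float64(448.69894617196223))
(-74, -25) w panel (np.float64(137.38907447798357), np.float64(472.3526266635504))
```

View pics/w3c.png

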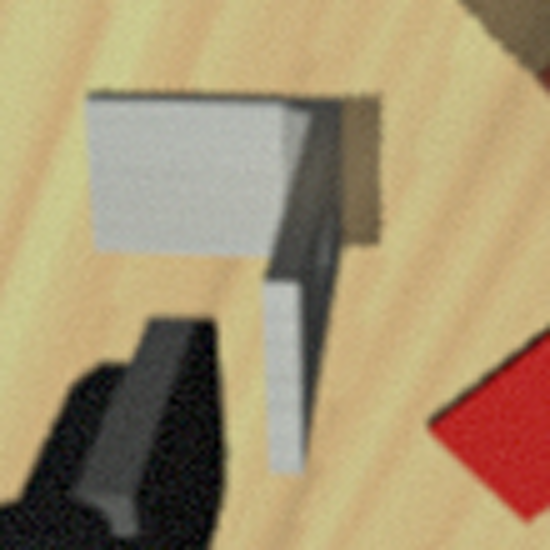

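Run:
```python
from h import *
import pickle
s,g,T,S=pickle.load(open('w3.pkl','rb'))
P=[]
for u,v in((265,282),(300,282),(270,472),(305,472)):
    o,d=wray(g,s,160+u/5,170+v/5); P.append((o+d*(.13-o[2])/d[2])[:2])
P=np.array(P);c=P.mean(0);print(P.round(4),c, 'yaw x',np.arctan2(*((P[0]+P[1]-P[2]-P[3])*[1,-1])))
R=Ro.from_euler('xyz',s['tool_rot']).as_matrix()
print('move tool mm',R.T@np.r_[c-s['position'][:2],0]*1e3)
# triangulate height: same mid-point against start top view
G=pickle.load(open('g0.pkl','rb'));gt,gs=G['top'],G['side']
for (a,b),(tx,ty),(sx,sy) in (((214,264.4),(690,312),(433,375)),((213,226.4),(628,340),(365,361))):
    print(tri(wray(g,s,a,b),ray(gt,200+tx/5,135+ty/5)),tri(wray(g,s,a,b),ray(gs,215+sx/5,160+sy/5)))
# bar profile in top
for v in range(193,206):
    row=T['pixels'][v,236:256].astype(int).sum(1); print(v,row)
print(proj(T,[.488,.0555,.165]),proj(T,[.488,.0555,.179]),proj(S,[.488,.0555,.179]))
```

```text
[[ 0.5166 -0.2332]
 [ 0.5235 -0.2297]
 [ 0.5367 -0.2785]
 [ 0.544  -0.2747]] [ 0.53018058 -0.2540313 ] yaw x -2.7186870250912283
move tool mm [-85.40409984 -38.09975662   0.13077673]
[ 0.53508903 -0.27688949  0.13186412] [ 0.53739055 -0.27923444  0.12968049]
[ 0.51454025 -0.2327784   0.12875126] [ 0.51677093 -0.23469186  0.12687265]
193 [154 140 152 150 120  96  96  76 332 271 137  85  76 146 161 152 150 152
 141 146]
194 [157 143 133 156 147  85  88  65 333 340 192  88  82 149 149 152 156 149
 157 156]
195 [146 148 135 158 145 110 102  77 315 328 262 158 122 143 148 150 157 151
 146 134]
196 [162 158 141 158 143 142 146  73 304 329 331 249 177 147 143 153 154 141
 155 149]
197 [164 153 142 149  90  93  69  56 294 333 206 133 150 130 148 140 145 148
 154 154]
198 [158 160 146 145 142 100  63  85 297 337 215 146  84 152 150 150 160 156
 154 148]
199 [148 142 145 138 157 142 141 163 306 351 253 263 188 158 158 152 150 158
 148 149]
200 [144 159 144 155 146 158 153 141 219 338 274 272 192 149 144 142 149 137
 149 151]
201 [162 152 147 146 147 141 149  89 198 343 293 317 208 151 149 158 160 156
 158 150]
202 [129 138 157 151 154 149 157  83 225 343 299 321 203 151 146 152 159 162
 156 148]
203 [143 161 144 144 147 150 156 161 146 333 294 331 218 163 155 158 155 168
 137 139]
204 [158 147 154 156 150 148 145 149 135 280 268 321 263 180 138 152 144 144
 216 338]
205 [317 183 142 141 153 147 139 130 106 343 319 328 224 161 137 154 350 369
 376 370]
[245.95672846 205.44654268] [245.85210265 204.67722106] [229.46612463 189.41898186]
```

Request:
jog_arm:
  motion:
    - [-0.57, -0.26, 0, 0, 0.6]
    - [-0.57, -0.26, 0, 0, 0.6]
    - [-0.57, -0.26, 0, 0, 0.6]
    - [-0.57, -0.26, 0, 0, 0.6]
    - [-0.57, -0.26, 0, 0.25, 0.6]
    - [0, 0, 0.6, 0, 0.6]
    - [0, 0, 0.6, 0, 0.6]
    - [0, 0, 0.6, 0, 0.6]
    - [0, 0, 0.6, 0, 0.6]
    - [0, 0, 0.3, 0, 0.6]
    - [0, 0, 0, 0, 0.6]

```text
clock: 15.35
position: [0.5301, -0.2506, 0.1995]
tool_rot: [-3.14, -0.001, 2.007]
force: [0.9, -0.1, 0.4]
grip_width: 0.0514
finger_force: 0.0
```

Run:
```python
from h import *
s=bot.observe();R=Ro.from_euler('xyz',s['tool_rot']).as_matrix()
print(s['position'],s['tool_rot'],'to go mm',R.T@(np.array([.529,-.254,.102])-s['position'])*1e3)
```

```text
[ 0.5300913  -0.25055209  0.19953844] [-3.14038104e+00 -1.27588378e-03  2.00658259e+00] to go mm [-2.78944916 -2.32657052 97.53784976]
```

Request:
jog_arm:
  motion:
    - [-0.09, -0.08, 0.6, 0, 0.6]
    - [0, 0, 0.6, 0, 0.6]
    - [0, 0, 0.6, 0, 0.6]
    - [0, 0, 0.6, 0, 0.6]
    - [0, 0, 0.6, 0, 0.6]
    - [0, 0, 0.25, 0, 0.6]
    - [0, 0, 0, 0, 0.4]
    - [0, 0, 0, 0, 0.25]
    - [0, 0, 0, 0, 0]
    - [0, 0, 0, 0, 0]
    - [0, 0, 0, 0, 0]
    - [0, 0, 0, 0, 0]
  newtons: 60

```text
clock: 16.55
position: [0.5294, -0.2554, 0.1041]
tool_rot: [3.141, 0.001, 2.005]
force: [-2.9, 0.2, 7.4]
grip_width: 0.0069
finger_force: 59.0
```

Request:
jog_arm:
  motion:
    - [0, 0, -0.3, 0, 0]
    - [0, 0, -0.6, 0, 0]
    - [0, 0, -0.8, 0, 0]
    - [0, 0, -0.8, 0, 0]
    - [0, 0, -0.8, 0, 0]
    - [0, 0, -0.8, 0, 0]
    - [0, 0, -0.8, 0, 0]
    - [0, 0, -0.8, 0.9, 0]
    - [0, 0, -0.2, 1, 0]
    - [0, 0, 0, 1, 0]
    - [0, 0, 0, 1, 0]
    - [0, 0, 0, 0, 0]

```text
clock: 17.75
position: [0.5292, -0.2548, 0.2807]
tool_rot: [3.141, 0.0, 1.692]
force: [0.2, -0.9, -2.4]
grip_width: 0.0071
finger_force: 58.7
```

Request:
jog_arm:
  motion:
    - [0.4, -0.1, 0, 0, 0]
    - [0.75, -0.13, 0, 0, 0]
    - [0.75, -0.13, 0, 0, 0]
    - [0.75, -0.13, 0, 0, 0]
    - [0.75, -0.13, 0, 0, 0]
    - [0.75, -0.13, 0, 0, 0]
    - [0.75, -0.13, 0, 0, 0]
    - [0.75, -0.13, 0, 0, 0]
    - [0.75, -0.13, 0, 0, 0]
    - [0.75, -0.13, 0, 0, 0]
    - [0.75, -0.13, 0, 0, 0]
    - [0.4, -0.13, 0, 0, 0]

```text
clock: 18.95
position: [0.4522, -0.0114, 0.2802]
tool_rot: [3.141, -0.001, 1.698]
force: [-0.4, -0.1, -2.3]
grip_width: 0.0068
finger_force: 58.7
```

Run:
```python
from h import *
s=bot.observe();R=Ro.from_euler('xyz',s['tool_rot']).as_matrix()
print(s['position'],s['tool_rot'],s['force'],'to go mm',R.T@(np.array([.438,.049,.21])-s['position'])*1e3)
```

```text
[ 0.45223049 -0.01136562  0.28015608] [ 3.14136457e+00 -6.67911578e-04  1.69810520e+00] [-0.35303181 -0.09027862 -2.26919321] to go mm [61.63699422 -6.46700487 70.19579185]
```

Request:
jog_arm:
  motion:
    - [0.5, -0.05, 0, 0, 0]
    - [0.6, -0.07, 0, 0, 0]
    - [0.6, -0.07, 0, 0, 0]
    - [0.35, -0.03, 0.3, 0, 0]
    - [0, 0, 0.6, 0, 0]
    - [0, 0, 0.6, 0, 0]
    - [0, 0, 0.6, 0, 0]
    - [0, 0, 0.25, 0, 0]
    - [0, 0, 0, 0, 0]

```text
clock: 19.85
position: [0.4385, 0.0466, 0.2086]
tool_rot: [-3.14, 0.001, 1.694]
force: [-0.5, -0.5, -1.3]
grip_width: 0.0069
finger_force: 58.6
```

Run:
```python
from h import *
import pickle
s=bot.observe();print(s['position'],s['tool_rot'],s['force'])
g=bot.grab_frame('wrist');S=bot.grab_frame('side');pickle.dump((s,g,S),open('w4.pkl','wb'))
f=g['pixels'].shape[0]/2/np.tan(np.radians(g['fovy'])/2)
M=np.eye(4);M[:3,:3]=Ro.from_euler('xyz',s['tool_rot']).as_matrix();M[:3,3]=s['position'];M=np.linalg.inv(M@g['mount'])
for P in ([.488,.0555,.179],[.523,.060,.165],[.602,.0695,.177],[*s['position'][:2],.236]):
    p=M@np.r_[P,1];r=np.hypot(p[0],p[1]);k=f*np.arctan2(r,p[2])/r;print(P,p[0]*k+g['cx'],p[1]*k+g['cy'],'side',proj(S,P))
```

```text
[0.43845111 0.04658553 0.20864891] [-3.13993836e+00  5.74171661e-04  1.69431303e+00] [-0.49420144 -0.51561952 -1.25802642]
[0.488, 0.0555, 0.179] 328.2668729062902 219.240111681051 side [229.46612463 189.41898186]
[0.523, 0.06, 0.165] 370.6081692340704 209.91331795574044 side [235.82133253 188.5236611 ]
[0.602, 0.0695, 0.177] 464.34879015808053 213.35196767985258 side [249.19512561 177.74738228]
[np.float64(0.43845110694459904), np.float64(0.0465855347803795), 0.236] 249.57903819247386 275.7977088353239 side [219.80891763 182.75087181]
```

Run:
```python
from h import *
import pickle
s,g,S=pickle.load(open('w4.pkl','rb'))
a=cv2.resize(g['pixels'][150:310,220:420],(600,480),interpolation=cv2.INTER_CUBIC)
b=cv2.resize(S['pixels'][150:270,205:255],(200,480),interpolation=cv2.INTER_CUBIC)
cv2.imwrite('pics/w4.png',np.hstack([a,b])[...,::-1])
```

```text
(no output)
```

View pics/w4.png

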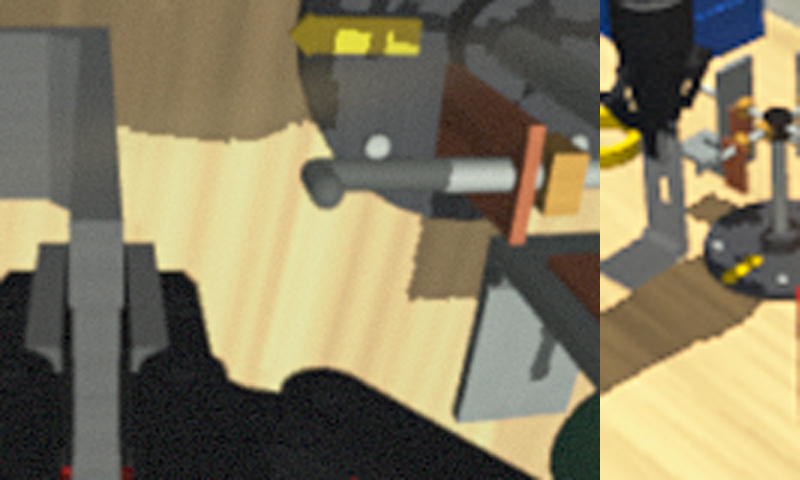

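The wrist half shows the upturned branch tip at (325,188), the bar's axis from (400,175) to (510,177), and the copper plate's top edge from (537,125) to (517,243). The bracket's top edge starts at (72..122,222), and the pointer lies parallel to the bar at v≈38. The side half shows the bracket upright in the gripper, foot towards the robot.

Run:
```python
from h import *
import pickle
s,g,S=pickle.load(open('w4.pkl','rb'));R=Ro.from_euler('xyz',s['tool_rot']).as_matrix();p0=np.array(s['position'])
def m(n,x,y,z):
    o,d=wray(g,s,220+x/3,150+y/3);P=o+d*(z-o[2])/d[2];print(n,'world',P.round(4),'tool mm',(R.T@(P-p0)*1e3).round(1))
zb=p0[2]-.104
m('top end L',70,222,zb+.13);m('top end R',122,222,zb+.13)
m('lower corner R (bottom)',108,28,zb+.0);m('foot',50,198,zb+.008)
m('tip top',326,190,.179);m('bar1',400,175,.165);m('bar1u',400,159,.165);m('bar1l',400,191,.165);m('bar2',510,177,.165)
m('shoe a',528,125,.173);m('shoe b',511,243,.173)
m('ptr tip',292,35,.014);m('ptr in',420,37,.014)
```

```text
top end L world [0.4327 0.0721 0.2346] tool mm [ 26.   -2.6 -26. ]
top end R world [0.44   0.073  0.2346] tool mm [ 26.    4.8 -26. ]
lower corner R (bottom) world [0.44   0.072  0.1046] tool mm [ 25.1   4.8 104. ]
foot world [0.4294 0.0218 0.1126] tool mm [-23.4 -11.9  96. ]
tip top world [0.4874 0.0596 0.179 ] tool mm [ 6.9 50.2 29.6]
bar1 world [0.5094 0.0598 0.165 ] tool mm [ 4.4 72.1 43.5]
bar1u world [0.5084 0.0637 0.165 ] tool mm [ 8.4 71.6 43.5]
bar1l world [0.5104 0.0558 0.165 ] tool mm [ 0.3 72.6 43.5]
bar2 world [0.5386 0.0623 0.165 ] tool mm [  3.3 101.4  43.5]
shoe a world [0.5349 0.078  0.173 ] tool mm [19.3 99.7 35.5]
shoe b world [0.5395 0.0485 0.173 ] tool mm [-10.6 100.6  35.5]
ptr tip world [0.5158 0.0586 0.014 ] tool mm [  2.5  78.6 194.5]
ptr in world [0.5694 0.0654 0.014 ] tool mm [  2.6 132.6 194.4]
```

Request:
jog_arm:
  motion:
    - [0, 0, 0, 0.5, 0]
    - [0.23, 0, 0.07, 0, 0]
    - [0, 0.3, 0, 0, 0]
    - [0, 0.3, 0, 0, 0]
    - [0, 0.3, 0, 0, 0]
    - [0, 0.3, 0, 0, 0]
    - [0, 0.2, 0, 0, 0]
    - [0, 0.2, 0, 0, 0]
    - [0, 0.2, 0, 0, 0]
    - [0, 0, 0, 0, 0]

```text
clock: 20.95
position: [0.4929, 0.0582, 0.2072]
tool_rot: [3.141, 0.0, 1.654]
force: [0.3, -0.8, -2.1]
grip_width: 0.0069
finger_force: 58.7
```

Run:
```python
from h import *
s=bot.observe();R=Ro.from_euler('xyz',s['tool_rot']).as_matrix()
print(s['position'],s['tool_rot'],s['force'],s['moment'])
for n,P in (('bar1',(.5094,.0598,.165)),('bar2',(.5386,.0623,.165)),('shoe',(.5372,.0632,.173))): print(n,R.T@(np.array(P)-s['position'])*1e3)
```

```text
[0.49290713 0.0581663  0.20723444] [3.14140890e+00 1.77052354e-04 1.65372289e+00] [ 0.29829402 -0.80085948 -2.14562145] [-0.04742438 -0.02863965 -0.03606841]
bar1 [ 0.26943301 16.56375375 42.23743851]
bar2 [ 0.34216078 45.87048816 42.24281096]
shoe [ 1.35361571 44.55131768 34.24238921]
```

Request:
jog_arm:
  motion:
    - [0, 0.2, 0, 0, 0]
    - [0, 0.2, 0, 0, 0]
    - [0, 0.2, 0, 0, 0]
    - [0, 0.2, 0, 0, 0]
    - [0, 0, 0.2, 0, 0]
    - [0, 0, 0.2, 0, 0]
    - [0, 0, 0.1, 0, 0]
    - [0, 0, 0, 0, 0]
    - [0, 0, 0, 0, 0]

```text
clock: 21.85
position: [0.5161, 0.0601, 0.1923]
tool_rot: [-3.141, 0.0, 1.654]
force: [0.4, 0.3, -2.4]
grip_width: 0.0068
finger_force: 58.7
```

Request:
jog_arm:
  motion:
    - [0, 0, 0.03, 0, 0]
    - [0, 0, 0.03, 0, 0]
    - [0, 0, 0, 0, 0]

```text
clock: 22.15
position: [0.5162, 0.0602, 0.1905]
tool_rot: [3.142, 0.0, 1.654]
force: [-0.1, 0.5, -2.6]
grip_width: 0.0071
finger_force: 58.7
```

Request:
jog_arm:
  motion:
    - [0, 0.1, 0, 0, 0]
    - [0, 0.1, 0, 0, 0]
    - [0, 0.1, 0, 0, 0]
    - [0, 0.06, 0, 0, 0]
    - [0, 0, 0, 0, 0]

```text
clock: 22.65
position: [0.5272, 0.061, 0.1904]
tool_rot: [3.142, 0.0, 1.654]
force: [0.5, -0.0, -1.7]
grip_width: 0.0067
finger_force: 58.7
```

Request:
jog_arm:
  motion:
    - [0, 0.03, 0, 0, 0]
    - [0, 0.03, 0, 0, 0]
    - [0, 0, 0, 0, 0]

```text
clock: 22.95
position: [0.5288, 0.0612, 0.1905]
tool_rot: [3.141, 0.0, 1.654]
force: [1.0, 1.0, -2.2]
grip_width: 0.0067
finger_force: 58.7
```

Request:
jog_arm:
  motion:
    - [0, 0.03, 0, 0, 0]
    - [0, 0.03, 0, 0, 0]
    - [0, 0, 0, 0, 0]

```text
clock: 23.25
position: [0.5307, 0.0613, 0.1905]
tool_rot: [3.141, 0.0, 1.654]
force: [0.1, -1.0, -1.7]
grip_width: 0.0071
finger_force: 58.7
```

Request:
jog_arm:
  motion:
    - [0, 0.03, 0, 0, 0]
    - [0, 0, 0, 0, 0]

```text
clock: 23.45
position: [0.5315, 0.0614, 0.1905]
tool_rot: [3.142, 0.0, 1.654]
force: [-0.1, 0.2, -1.7]
grip_width: 0.0071
finger_force: 58.7
```

Request:
jog_arm:
  motion:
    - [0, 0.05, 0, 0, 0]
    - [0, 0, 0, 0, 0]

```text
clock: 23.65
position: [0.533, 0.0616, 0.1905]
tool_rot: [-3.141, 0.0, 1.654]
force: [-0.0, -0.4, -1.4]
grip_width: 0.0069
finger_force: 58.7
```

Request:
jog_arm:
  motion:
    - [0, 0.05, 0, 0, 0]
    - [0, 0, 0, 0, 0]

```text
clock: 23.85
position: [0.5342, 0.0617, 0.1904]
tool_rot: [-3.141, 0.0, 1.654]
force: [-2.9, 0.3, -2.0]
grip_width: 0.007
finger_force: 58.8
```

Request:
jog_arm:
  motion:
    - [0, 0.04, 0, 0, 0]
    - [0, 0, 0, 0, 0]

```text
clock: 24.05
position: [0.5353, 0.0618, 0.1904]
tool_rot: [-3.141, -0.0, 1.654]
force: [-5.8, 0.3, -1.3]
grip_width: 0.0069
finger_force: 58.8
```

Request:
jog_arm:
  motion:
    - [0, 0.02, 0, 0, 0]
    - [0, 0, 0, 0, 0]
    - [0, 0, 0, 0, 0]
    - [0, 0, 0, 0, 0]
    - [0, 0, 0, 0, 0]
    - [0, 0, 0, 0, 0]

```text
clock: 24.65
position: [0.5357, 0.0618, 0.1903]
tool_rot: [-3.14, -0.0, 1.654]
force: [-5.3, -0.9, -1.9]
grip_width: 0.0069
finger_force: 58.8
```

Request:
jog_arm:
  motion:
    - [0, 0.02, 0, 0, 0]
    - [0, 0, 0, 0, 0]
    - [0, 0, 0, 0, 0]
    - [0, 0, 0, 0, 0]
    - [0, 0, 0, 0, 0]

```text
clock: 25.15
position: [0.5362, 0.0619, 0.1903]
tool_rot: [-3.14, -0.0, 1.654]
force: [-6.9, 0.1, -0.2]
grip_width: 0.007
finger_force: 58.9
```

Request:
jog_arm:
  motion:
    - [0, -0.05, 0, 0, 0]
    - [0, -0.04, 0, 0, 0]
    - [0, 0, 0.03, 0, 0]
    - [0, 0, 0.03, 0, 0]
    - [0, 0, 0, 0, 0]

```text
clock: 25.65
position: [0.5342, 0.0616, 0.1886]
tool_rot: [3.142, 0.0, 1.654]
force: [-1.9, -0.1, -1.9]
grip_width: 0.0071
finger_force: 59.0
```

Request:
jog_arm:
  motion:
    - [0, -0.02, 0.02, 0, 0]
    - [0, 0, 0, 0, 0]
    - [0, 0, 0, 0, 0]

```text
clock: 25.95
position: [0.5337, 0.0616, 0.1881]
tool_rot: [3.141, 0.0, 1.654]
force: [-2.1, 0.4, -2.3]
grip_width: 0.0066
finger_force: 59.0
```

Request:
jog_arm:
  motion:
    - [0, 0, 0.02, 0, 0]
    - [0, 0, 0, 0, 0]
    - [0, 0, 0, 0, 0]

```text
clock: 26.25
position: [0.5337, 0.0616, 0.1878]
tool_rot: [3.141, -0.0, 1.654]
force: [-3.4, -0.4, 5.3]
grip_width: 0.0068
finger_force: 59.9
```

Request:
jog_arm:
  motion:
    - [0, 0, -0.01, 0, 0]
    - [0, 0, 0, 0, 0.05]
    - [0, 0, 0, 0, 0.1]
    - [0, 0, 0, 0, 0.25]
    - [0, 0, 0, 0, 0.35]
    - [0, 0, 0, 0, 0.35]
    - [0, 0, 0, 0, 0.35]
  newtons: 20

```text
clock: 26.95
position: [0.5336, 0.0616, 0.1878]
tool_rot: [3.141, 0.0, 1.654]
force: [0.1, -0.1, -0.3]
grip_width: 0.0298
finger_force: 0.0
```

Request:
jog_arm:
  motion:
    - [0, 0, -0.2, 0, 0.35]
    - [0, 0, -0.4, 0, 0.35]
    - [0, 0, -0.6, 0, 0.35]
    - [0, 0, -0.6, 0, 0.35]
    - [0, 0, -0.6, 0, 0.35]
    - [0, 0, -0.6, 0, 0.35]
    - [0, 0, -0.6, 0, 0.35]
    - [0, 0, 0, 0, 0.35]
    - [0, 0, 0, 0, 0.35]

```text
clock: 27.85
position: [0.5336, 0.0616, 0.2964]
tool_rot: [3.141, -0.0, 1.654]
force: [0.4, 0.3, -0.1]
grip_width: 0.0296
finger_force: 0.0
```

Run:
```python
from h import *
from scipy.ndimage import map_coordinates
s=bot.observe();g=bot.grab_frame('wrist');S=bot.grab_frame('side');g2=bot.grab_frame('wrist')
print('moving?',np.abs(g['pixels'].astype(int)-g2['pixels']).mean(), np.abs(bot.grab_frame('side')['pixels'].astype(int)-S['pixels']).mean())
R=Ro.from_euler('xyz',s['tool_rot']).as_matrix();p0=np.array(s['position'])
c=p0+R@[.0006,.0011,0]; ax=R[:,1];lat=R[:,0]
f=g['pixels'].shape[0]/2/np.tan(np.radians(g['fovy'])/2)
M=np.eye(4);M[:3,:3]=R;M[:3,3]=p0;M=np.linalg.inv(M@g['mount'])
def wp(P):
    p=M@np.r_[P,1];r=np.hypot(p[0],p[1]);k=f*np.arctan2(r,p[2])/r;return p[0]*k+g['cx'],p[1]*k+g['cy']
def prof(im,pr,pts):
    uv=np.array([pr(P) for P in pts]);return map_coordinates(im['pixels'].astype(float).mean(2),[uv[:,1],uv[:,0]],order=1).round().astype(int)
at=lambda x,y,z:np.r_[(c+ax*x/1e3+lat*y/1e3)[:2],z]
xs=np.arange(-14,15,2)
for y in(0,10,20,24,28):print('top y',y,prof(g,wp,[at(x,y,.214) for x in xs]))
print('foot end W',list(zip(range(-90,-56,2),prof(g,wp,[at(x,15,.092) for x in range(-90,-56,2)]))))
print('S vertical profile of near face y=-15 z .24-.07',prof(S,lambda P:proj(S,P),[at(-4,-15,z/1e3) for z in range(240,70,-6)]))
print('S foot end top y=-10 z',list(zip(range(130,60,-5),prof(S,lambda P:proj(S,P),[at(-74,-10,z/1e3) for z in range(130,60,-5)]))))
for n,P in (('top edge',at(0,0,.214)),('foot end',at(-74,0,.092))): print(n,proj(S,P))
```

```text
moving? 4.002561781141493 1.6169552273220487
top y 0 [192 186 186 190 186 129 113 115 110 164 175 187 186 182 168]
top y 10 [186 185 183 184 185 116 108 107 108  80  78  88  84  87  87]
top y 20 [107 106 110  95  91 111 111 112 105  70  65  47  66  72  74]
top y 24 [108 105 106  95  92 109 110 111 110  74  66  51  44  51  52]
top y 28 [104 108 106  96  93  80  72  78  76  52  52  47  49  49  49]
foot end W [(-90, np.int64(100)), (-88, np.int64(103)), (-86, np.int64(110)), (-84, np.int64(107)), (-82, np.int64(108)), (-80, np.int64(103)), (-78, np.int64(100)), (-76, np.int64(103)), (-74, np.int64(106)), (-72, np.int64(105)), (-70, np.int64(107)), (-68, np.int64(105)), (-66, np.int64(102)), (-64, np.int64(106)), (-62, np.int64(105)), (-60, np.int64(107)), (-58, np.int64(107))]
S vertical profile of near face y=-15 z .24-.07 [ 84  83  82  86 102 109 110 108 109 109 109 108 108 108 107 106 103 106
 106 102 104 102 102 103 111 114 109 102  72]
S foot end top y=-10 z [(130, np.int64(178)), (125, np.int64(184)), (120, np.int64(134)), (115, np.int64(102)), (110, np.int64(101)), (105, np.int64(101)), (100, np.int64(102)), (95, np.int64(101)), (90, np.int64(101)), (85, np.int64(103)), (80, np.int64(102)), (75, np.int64(105)), (70, np.int64(108)), (65, np.int64(109))]
top edge [237.22898932 176.73241412]
foot end [225.13618945 210.08754633]
```

Run:
```python
from h import *
S=bot.grab_frame('side');g=bot.grab_frame('wrist')
s=bot.observe();R=Ro.from_euler('xyz',s['tool_rot']).as_matrix();p0=np.array(s['position']);c=p0+R@[.0006,.0011,0]
# predicted silhouettes in side view, tilt phi about the slot edge (z=.169); compare grey mask
im=S['pixels'].astype(int);sat=im.max(2)-im.min(2)
mask=((sat<30)&(im.mean(2)>85)&(im.mean(2)<150)).astype(np.uint8)
def sil(phi,dx=0):
    m=np.zeros(mask.shape,np.uint8);ax=R[:,1];la=R[:,0]
    for box in ([-4,4,-25,25,0,130],[-74,-4,-25,25,0,8]):
        pts=[]
        for x in box[:2]:
            for y in box[2:4]:
                for z in box[4:]:
                    X,Z=x,z-85; X,Z=X*np.cos(phi)+Z*np.sin(phi),-X*np.sin(phi)+Z*np.cos(phi)
                    pts.append(proj(S,(c[:2]+(ax[:2]*(X+dx)+la[:2]*y)/1e3).tolist()+[.169+Z/1e3]))
        cv2.fillConvexPoly(m,cv2.convexHull((np.array(pts)*16).round().astype(np.int32)),1,shift=4)
    return m
b=sil(0);v,u=np.nonzero(b);print(u.min(),u.max(),v.min(),v.max())
win=(slice(v.min()-6,v.max()+8),slice(u.min()-8,u.max()+3))
for dx in(-4,-2,0,2):print(dx,[(round(p,2),int((sil(p,dx)[win]!=mask[win]).sum())) for p in(-.3,-.2,-.1,-.05,0,.05,.1,.2,.3)])
for r in range(win[0].start,win[0].stop):print(r,''.join('#' if a and q else '+' if a else 'o' if q else '.' for a,q in zip(b[r,win[1]],mask[r,win[1]])))
```

```text
221 243 174 214
-4 [(-0.3, 230), (-0.2, 164), (-0.1, 124), (-0.05, 117), (0, 115), (0.05, 122), (0.1, 139), (0.2, 187), (0.3, 221)]
-2 [(-0.3, 245), (-0.2, 178), (-0.1, 120), (-0.05, 115), (0, 108), (0.05, 113), (0.1, 129), (0.2, 174), (0.3, 221)]
0 [(-0.3, 235), (-0.2, 183), (-0.1, 139), (-0.05, 114), (0, 118), (0.05, 133), (0.1, 140), (0.2, 169), (0.3, 219)]
2 [(-0.3, 241), (-0.2, 190), (-0.1, 147), (-0.05, 129), (0, 129), (0.05, 123), (0.1, 139), (0.2, 182), (0.3, 225)]
168 ........o..o.................o...
169 ........................o..o.....
170 ................o................
171 ................o................
172 .................................
173 .....................o...........
174 ....................+#...........
175 ...................++##+.........
176 ...................+#####+.......
177 ...................+######++.o...
178 ...................+#######+++ooo
179 ...................+#########+...
180 ...................+##########...
181 ...................+##########+..
182 ...................###########+..
183 ...................############oo
184 ..........
[... 729 characters left out ...]
##############..
204 ..............+###############+..
205 ............++#################..
206 ..........+++#################+..
207 .........++##################+...
208 ........+##################+.....
209 ........+#################+......
210 .........+##############+........
211 ...........+###########+.........
212 ............+#########...........
213 ..............######.............
214 ...............o##+..............
215 .................o...............
216 .................................
217 .................................
218 .................................
219 .................................
220 .................................
221 .................................
```

```bash
python3 -c "
from workcell import bot
print(bot.job_done())"
```

```text
the job is handed in; nothing more can be done
None
```

The job is handed in at about 28 s with no verdict returned: the empty branch is about 3–4 mm off the pointer's line, and the bracket was pressed to about 7 N, released, and hangs upright on the branch, foot outwards. Its final touch on the copper plate I inferred rather than measured.

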